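# Open a model's snug roof and hold the reading lens in focus over its stair

## Task

Take the orange-handled opening tool from its block, put its blade in the slot beside the model's roof and gently push the roof off its catch and fully open, then stand the tool back down in its block. Then pick up the reading lens and finish still holding it, level and motionless, centred over the little brass stair inside the model, with the lens at the height of the red focus mark on the post. Touch the model with nothing but the tool, leave the red mark where it is set and do not disturb the glue bottle, mug and small hut.

Things in the scene. Friction and masses are not known exactly. Their poses are not given: they have to be found in the camera images.
- house: Fixed study model. Origin on the table under the room; z up, +y = the way the roof opens. Card base x -105..105, y -125..145 mm, 10 thick. Pale room x -56..56, y -49..49, walls 68 mm high (slot side y -47 only 28); rails go on to y 138. Dark wood core x -56..56, y -118..-72, top at 94 mm. Steel post, 8 mm thick, 190 high, at x 92, y 100.
- pry_slot (a point): Centre of the slot's mouth between the core and the closed roof's blue edge, 94 mm above the table; fixed. Slot 19 mm wide in house y, 112 long in house x, open down to the base. An upright blade, flat across house y, tip 20 to 35 mm below the mouth, can push the roof along house +y to its stop and meet nothing else.
- roof (a joint): Roof travel in m: 0 shut in its catch, 0.085 at the stop (fully open), along house +y. Pale panel 120 x 106 x 7 mm with a blue raised edge 6 mm thick along the slot, 68 to 94 mm above the table. A spring catch resists with up to 10 N over the first 5 mm and lets go by 10 mm; then it slides against 1 to 2 N and stays where left. No handle.
- roof_edge (a point): Middle of the top rim of the roof's blue raised edge, on the face towards the slot, 94 mm above the table; it moves with the roof.
- opener: Opening tool, loose, about 70 g, upright in its block. Origin: the blade's tip; z up along the tool. Steel blade 5 mm thick (y), 20 wide (x), z 0..42 mm (lowest 8 mm: 3 x 16); black collar 40 (x) x 26 (y), z 42..48; orange handle 22 (x) x 16 (y), z 48..118, gripped from above across its 16 mm.
- block: The tool's block, dark wood, fixed, 80 (x) x 70 (y) x 45 mm high; origin at the centre of its underside. At the centre of its top a slot for the blade, 28 (x) x 13 (y), 43 mm deep. The tool's collar rests on the block's top, the tool's origin then 3 mm above the block's, axes alike.
- loupe: Reading lens, loose, about 90 g, lying level on the table. Origin under the lens centre; z up. Black ring of 34 mm outer radius, 14 thick, with glass; dark wooden flat-sided handle along -x from x -32 to -132 mm, 16 wide (y), z 8..28; a small foot under its end. Centre of mass in the handle near the ring.
- lens (a point): Centre of the lens, 7 mm above the loupe's underside; moves with it.
- stair: The little brass stair of four steps on the room's floor, fixed, 28 (x) x 20 (y) x 20 mm high; origin at the centre of its underside, 12 mm above the table.
- stair_mid (a point): The point on the stair over which the lens is to be centred: middle of the stair, 10 mm above its underside.
- focus_mark (a point): Centre of the red collar (24 mm across, 8 mm high) with a short pointer on the steel post of the model; its height is the height at which the lens centre must be held. It is set differently at each start (115 to 160 mm above the table) and must not be shifted.
- glue: White glue bottle with orange cap, 44 mm across, 110 mm high, loose; origin at the centre of its underside.
- mug: Blue mug, 80 mm across, 90 mm high, loose, handle at its +y; origin at the centre of its underside.
- hut: Small card hut with a flat pale roof, 64 x 54 x 40 mm high, loose; origin at the centre of its underside.
Mind the look-alikes: they are no part of the job. What is shaped like the loupe but pink is not meant. Leave any blue look-alike of the hut alone.

How it is judged (in metres and radians):
On the way, in this order (a step that is already met when the one before it is completed fails the run):
1. the roof is pushed off its catch and open by at least 70 mm while the gripper holds the opening tool (value of joint roof above 0.07 m and contact force between the fingers and opener above 1 N), for 0.05 s.
2. the opening tool stands home in its block, let go (horizontal distance between opener and block below 0.009 m and z of opener in the frame of block below 0.012 m and angle between opener's own z axis and vertical below 0.15 rad and contact force between the fingers and opener below 0.1 N), for 0.2 s.
At the end, for the whole second after the job is handed in: Roof open at least 70 mm; tool let go, upright and seated in its block (within 9 mm); lens held by the gripper alone, still, centred over the stair within 12 mm, within 7 mm of the red mark's height, tilted less than 7 degrees (all of step 2 and value of joint roof above 0.07 m and horizontal distance between lens and stair_mid below 0.012 m and z of lens in the frame of focus_mark between -0.007 and 0.007 m and angle between loupe's own z axis and vertical below 0.12 rad and contact force between the fingers and loupe above 1 N and contact force between loupe and house below 0.1 N and contact force between loupe and opener below 0.1 N and contact force between loupe and glue below 0.1 N and contact force between loupe and mug below 0.1 N and contact force between loupe and hut below 0.1 N and linear speed of loupe below 0.02 m/s and angular speed of loupe below 0.15 rad/s); the arm keeps its last pose, push and grip.
It fails at once if the robot or the reading lens touches the model (more than 1 N): only the tool may (contact force between any of the fingers, the arm, loupe and house above 1 N).
It fails at once if the model is pushed with more than 40 N (contact force between opener and house above 40 N).
It fails at once if the red focus mark is shifted by more than 4 mm (distance of focus_mark from where it was at the start of the episode above 0.004 m).
It fails at once if a bystander (glue bottle, mug, hut) is shifted by more than 20 mm or tipped (distance of any of glue, mug, hut from where it was at the start of the episode above 0.02 m or angle between any of glue, mug, hut's own z axis and vertical above 0.3 rad).
It also fails if it takes over 61 s, if anything falls off the work surface, if the arm or the gripper's body presses on something with over 40 N, if the wrist force passes 120 N, or if a joint passes its speed limit or range.

## Robot

A 6-joint arm with a two-finger parallel gripper is mounted at the origin on the work surface. World frame = base frame: x ahead of the robot, y to its left, z up, the work surface at z = 0. Lengths are in mm, angles in rad, forces in N, time in s.
With the tool pointing down it reaches from about 350 to 875 mm from the base axis. Payload 4.2 kg.
Tool frame: the origin (TCP) lies on the mounting face of the last link; the fingertips stand 173 mm ahead of it and the grasp point (between the pads) lies 155 mm ahead of it; z points along the fingers, y is the line along which they close (so a half turn about z gives the same grasp; the last joint's range is limited). The gripper opens to 85 mm and grips with 20 to 120 N. Pads are 22 mm wide; open, the fingers measure 114 mm over their backs; the gripper's body (76 mm by 85 mm) begins 54 mm behind the grasp point. The pads swing forward as they close: fully open they stand 13 mm farther back than shut.
Start: joints at [1.419, 0.385, 0.008, 0, -1.194, -0.259], TCP at [249.556, 572.994, 404.712] pointing down, gripper open.
Joint ranges: [-3.14, 3.14], [-1.21, 2.06], [-1.07, 1.41], [-3.16, 2.05], [-2.99, -0.16], [-3.1, 3.1]. Speed limits (rad/s): [2.79, 2.79, 3.14, 3.14, 3.14, 3.14].

## Interface

Orientations are given as a unit quaternion [x, y, z, w].
In Python, from bench import arm gives the robot as it stands.
- The arm moves only by the tool carry_out, never from a script. Its argument "rows" is a list of rows, each a list of 7 numbers: the shift along the tool's x, y, z as a fraction of full scale, then the turn, a rotation vector about the tool's x, y, z as a fraction of full scale, then the opening, from -1 (shut) to 1 (fully open). A call has 1 to 12 rows; each row is the pose to reach, as a shift and turn from the pose commanded when the call began, along the tool's axes at that moment, turning the shorter way round; what a row does not reach only later rows make up. Full scale, the value 1, is 20 cm for a shift and pi rad for a turn. A row lasts 1/8 s, in which the tool goes at most 62.5 mm and 10.7 degrees, less where a joint would pass 70% of its speed; a pose out of reach is approached as far as the arm can. A call with a number of a shift or a turn outside -1 to 1 is refused whole. A call with a gripper value outside its range is refused whole. The fingers move at their own pace and stop on an object; the grip force is fixed at half the most. Time passes only in rows, so rows that repeat a pose let the fingers close. It gives the time, the measured TCP pose, the force, the opening and the grip force at its end, in the units of the state.
- arm.read_state(): the state, without advancing time (a new reading comes with each control period).
- arm.get_image(name): name is "scene" or "top"; returns (picture, depth): 480x640x3 uint8, red, green, blue; 480x640 float32, mm along the optical axis (not along the pixel's ray), 0 where there is no reading.
- arm.calibration(name): a dict with "mtx" (3x3 intrinsics, pixels), "cam_to_world" (4x4, takes a point from camera to world coordinates). Camera axes: x right, y up, looking along -z (the intrinsics and any distortion apply to the point x, -y, -z); pixel columns grow to the right and rows downward; lengths in mm; the calibration is good to about 2 mm. A picture is of the moment at which its call begins. calibration takes no time and is no camera call.
- arm.job_done(): hands the job in; it is judged then, once.
The state is a dict: "clock": time; "joints": joint angles; "joint_vel": joint speeds; "joint_efforts": joint torques, N m; "position": TCP position; "ee_rot": TCP orientation; "contact_force": force on the tool from outside, world axes, zero at the start; "wrist_torque": the same for the moment, N m; "gripper_width": finger opening in mm; "grasp_force": force on a finger pad.
Only numpy, scipy, OpenCV 4.12 (cv2) and the standard library are available. Lean on these libraries where they do the work, as an engineer would, in place of code of your own. Each camera call takes 0.05 s, during which the arm holds its last target. There are 200 camera calls.

## Working session

There is one attempt and no reset: what is moved stays moved. The work goes in short steps, Python scripts to look and compute and a tool call to move; the robot and the scene stay as the last step left them, time stands still between calls to the robot, and variables do not carry over. Pictures are saved under pics/ and viewed, at most 10 in all, crops included, and the job is handed in when it is done.

Besides the shell and the picture viewer there is one more tool, called after "Request:" by a JSON object that holds its "fn" and its "kwargs", one argument or row to a line. carry_out: Moves the arm, as the interface text tells. Its arguments: {"type":"object","properties":{"rows":{"type":"array"}},"required":["rows"]}

```bash
mkdir -p pics; ls
cat > h.py <<'E'
import numpy as np,cv2
from bench import arm
def grab(n):
    im,d=arm.get_image(n); c=arm.calibration(n); np.savez(f'{n}.npz',im=im,d=d,K=c['mtx'],T=c['cam_to_world']); return im,d
def load(n):
    f=np.load(f'{n}.npz'); return f['im'],f['d'],f['K'],f['T']
def ray(n,u,v):
    _,_,K,T=load(n); p=np.array([(u-K[0,2])/K[0,0],-(v-K[1,2])/K[1,1],-1.]); return T[:3,3],T[:3,:3]@p
def onz(n,u,v,z):
    o,r=ray(n,u,v); return o+r*(z-o[2])/r[2]
def cloud(n):
    im,d,K,T=load(n); v,u=np.mgrid[:480,:640]
    P=np.stack([(u-K[0,2])/K[0,0]*d,-(v-K[1,2])/K[1,1]*d,-d],-1); W=P@T[:3,:3].T+T[:3,3]; W[d==0]=np.nan; return W
E
python3 - <<'E'
from h import *
for n in('scene','top'):
    im,d=grab(n); cv2.imwrite(f'pics/{n}0.png',im[...,::-1]); c=arm.calibration(n); print(n,c)
print(arm.read_state())
E
```

```text
pics
scene {'mtx': array([[503.12134397,   0.        , 318.79685262],
       [  0.        , 503.12134397, 241.07049265],
       [  0.        ,   0.        ,   1.        ]]), 'cam_to_world': array([[-7.95190389e-01, -3.22117792e-01,  5.13724024e-01,
         1.14024187e+03],
       [ 6.06234494e-01, -4.39568657e-01,  6.62766274e-01,
         7.63443419e+02],
       [ 1.23281700e-02,  8.38462595e-01,  5.44819688e-01,
         7.25045859e+02],
       [ 0.00000000e+00,  0.00000000e+00,  0.00000000e+00,
         1.00000000e+00]])}
top {'mtx': array([[522.09609291,   0.        , 319.25122552],
       [  0.        , 522.09609291, 241.26496113],
       [  0.        ,   0.        ,   1.        ]]), 'cam_to_world': array([[ 5.90699659e-02,  9.76859077e-01, -2.05565275e-01,
         3.42292087e+02],
       [-9.98251113e-01,  5.73220286e-02, -1.44533905e-02,
         9.18021017e+00],
       [-2.33550716e-03,  2.06059526e-01,  9.78536671e-01,
         9.91832983e+02],
       [ 0.00000000e+00,  0.00000000e+00,  0.00000000e+00,
         1.00000000e+00]])}
{'clock': 0.1, 'joints': array([ 1.41857305e+00,  3.85512531e-01,  6.77979219e-03, -4.00680329e-04,
       -1.19401098e+00, -2.58603992e-01]), 'joint_vel': array([ 0.00033956, -0.00152544,  0.00290162,  0.00195663, -0.00029901,
       -0.00059663]), 'joint_efforts': array([-4.38440602e-04, -3.93317807e+01,  1.88932478e+01,  4.19797406e+00,
       -2.55128522e-03,  1.88037916e-06]), 'position': array([249.50433636, 572.85504247, 403.72265536]), 'ee_rot': array([ 9.78961142e-01, -2.04044355e-01, -1.34184844e-04,  9.82216481e-04]), 'contact_force': array([-0.07510153, -0.21798532,  0.04441854]), 'wrist_torque': array([-0.00895442, -0.08109103,  0.02027572]), 'grasp_force': 0.0, 'gripper_width': 85.30527760307577}
```

View pics/scene0.png

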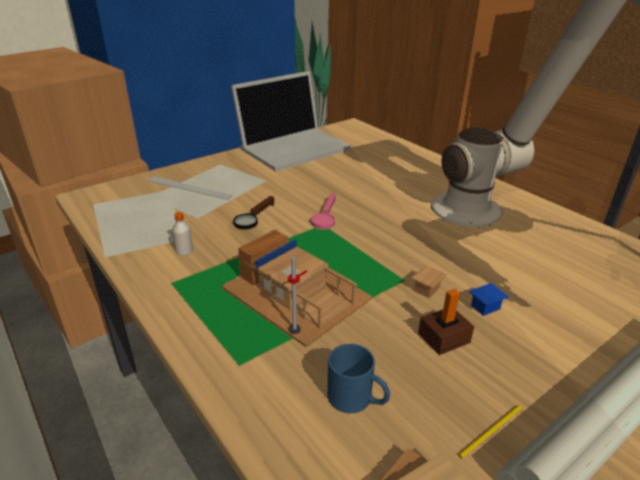

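View pics/top0.png

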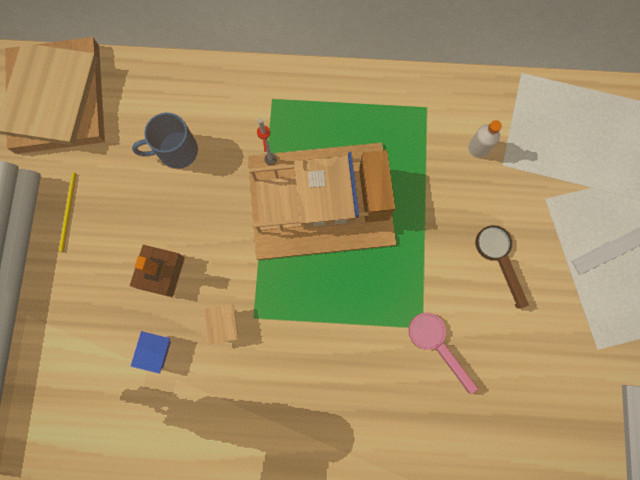

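The scene shows the tool in its block at scene (450,305), top (157,270). The other orange item is the glue cap at top (495,127). Lens candidates in the top view are black with a dark handle at (493,243), which I choose, and pink at (428,330), which I reject. The pale hut is at (220,323), and its blue look-alike is at (151,352). The house is roughly aligned with the world, with its blue edge at top (353,185).

```bash
cat > m.py <<'E'
from h import *
im,d,K,T=load('top'); W=cloud('top'); hsv=cv2.cvtColor(im,cv2.COLOR_RGB2HSV)
v,u=np.mgrid[:480,:640]; Z=W[...,2]
def box(u0,v0,u1,v1): return (u>=u0)&(u<=u1)&(v>=v0)&(v<=v1)
def rect(n,m):
    P=W[m][:,:2].astype(np.float32); r=cv2.minAreaRect(P); print(n,m.sum(),'c',np.round(r[0],1),'size',np.round(r[1],1),'ang',round(r[2],1),'zmed',round(float(np.median(Z[m])),1),'mean',P.mean(0).round(1))
b=box(240,130,410,270)
rect('core',b&(u>355)&(Z>85)&(hsv[...,0]<25)&(Z<105))
blue=b&(hsv[...,0]>100)&(hsv[...,0]<130)&(hsv[...,1]>120)
rect('blueedge',blue&(Z>85))
rect('roofpanel',b&(u<352)&(Z>68)&(Z<82))
g=b&(Z>5)&(Z<15); rect('base',g)
t=box(120,235,195,305)
rect('blocktop',t&(Z>38)&(Z<50)); 
org=(hsv[...,0]<14)&(hsv[...,1]>200)&(hsv[...,2]>150)
rect('handle',t&org&(Z>55)); rect('handletop',t&(Z>113))
l=box(465,215,535,315); rect('loupe',l&(Z>5)); rect('loupehandle',l&(Z>19)&(Z<35))
rect('ring',l&(Z>4)&(Z<18.5)&(v<265))
rect('hut',box(200,300,242,350)&(Z>32)); rect('bluehut',box(125,325,175,380)&(Z>32))
rect('mug',box(130,105,200,170)&(Z>80)); rect('glue',box(465,115,505,165)&(Z>20)); 
red=(hsv[...,1]>150)&((hsv[...,0]<6)|(hsv[...,0]>174))&box(245,110,290,170)
rect('mark',red); print(W[red].round(0)[::12])
E
python3 m.py
python3 - <<'E'
from h import *
im=load('top')[0]; s=load('scene')[0]
f=lambda a,x,y,w:cv2.resize(a[y:y+w*3//4,x:x+w],(400,300),interpolation=2)
cv2.imwrite('pics/c0.png',np.vstack([np.hstack([f(im,110,225,120),f(im,240,110,180)]),np.hstack([f(im,440,220,120),f(s,220,220,160)])])[...,::-1])
E
```

```text
core 1547 c [646.  -68.2] size [118.2  65.6] ang 7.8 zmed 93.6 mean [647.7 -76.4]
blueedge 94 c [641.2 -31.6] size [116.    3.1] ang 9.3 zmed 93.4 mean [642.3 -31.4]
roofpanel 3520 c [641.1  64.6] size [149.2 187.2] ang 6.5 zmed 74.6 mean [632.8  23.4]
base 7725 c [624.1   6.9] size [260.4 335.9] ang 10.4 zmed 10.2 mean [610.2  48.4]
blocktop 1297 c [471.3 322.4] size [71.6 80.3] ang 79.4 zmed 44.7 mean [469.2 318.2]
handle 2 c [460.3 320.5] size [4.8 0. ] ang -93.9 zmed 117.9 mean [460.3 320.5]
handletop 134 c [471.1 322.2] size [17.  22.1] ang 81.5 zmed 120.2 mean [470.8 321.6]
loupe 1626 c [ 526.3 -313.3] size [181.6  79.1] ang 11.1 zmed 12.3 mean [ 535.8 -322.4]
loupehandle 535 c [ 490.2 -341.9] size [99.7 18.4] ang 22.9 zmed 26.8 mean [ 489.1 -341.5]
ring 1028 c [ 572.6 -329.1] size [ 96.3 132.1] ang 3.4 zmed 10.1 mean [ 565.6 -310.9]
hut 1082 c [380.1 192.3] size [64.2 54.8] ang 12.5 zmed 39.5 mean [379.8 192.2]
bluehut 1127 c [323.  313.3] size [55.3 64.1] ang 79.8 zmed 39.7 mean [322.8 312.8]
mug 444 c [720.9 318.3] size [80.2 78.8] ang 60.9 zmed 88.1 mean [721.1 318.9]
glue 711 c [ 757.9 -282.2] size [43.2 39.1] ang 54.5 zmed 72.6 mean [ 752.4 -278.6]
mark 60 c [696.6 132.4] size [18.5 41.6] ang 86.3 zmed 145.4 mean [700.4 129.8]
[[717. 138. 145.]
 [712. 122. 146.]
 [704. 132. 145.]
 [700. 126. 146.]
 [691. 126. 142.]]
```

View pics/c0.png

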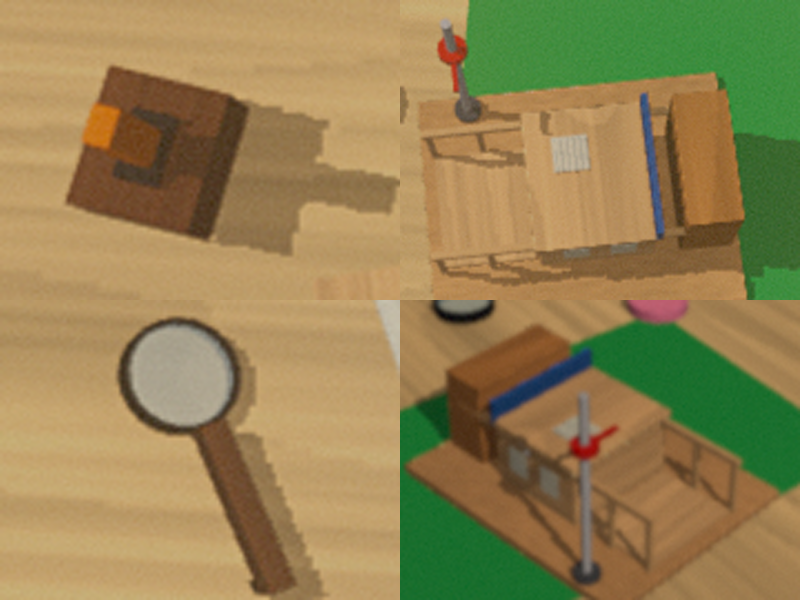

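The crop confirms the choices: orange handle in the dark block, black-ringed lens with a wooden handle, house with its blue edge beside the slot. The sizes agree with the description. Next I'll refine the house pose and plan the grasp.

```bash
cat >> h.py <<'E'
from scipy.spatial.transform import Rotation as Ro
def plan(g,yaw,off=155):
    """rows numbers to bring point off mm ahead of TCP to g, tool x at world yaw deg, pointing down"""
    s=arm.read_state(); R=Ro.from_quat(s['ee_rot']); h=np.radians(yaw)/2
    Rt=Ro.from_quat([np.cos(h),np.sin(h),0,0]); p=np.array(g,float)+[0,0,off]
    print('shift',(R.inv().apply(p-s['position'])/200).round(4),'turn',((R.inv()*Rt).as_rotvec()/np.pi).round(4),'t',s['clock'],'F',s['contact_force'].round(1),'w',round(s['gripper_width'],1),'tcp',s['position'].round(1),'grip',round(s['grasp_force'],1))
E
python3 - <<'E'
from h import *
im,d,K,T=load('top');W=cloud('top');Z=W[...,2];hsv=cv2.cvtColor(im,cv2.COLOR_RGB2HSV);v,u=np.mgrid[:480,:640]
b=(u>240)&(u<410)&(v>130)&(v<270)
core=b&(u>358)&(Z>91)&(Z<97)&(hsv[...,0]<25)
core=cv2.morphologyEx(core.astype(np.uint8),cv2.MORPH_OPEN,np.ones((5,5)))>0
r=cv2.minAreaRect(W[core][:,:2].astype(np.float32));print('core',r)
bl=b&(hsv[...,0]>100)&(hsv[...,0]<130)&(hsv[...,1]>120)&(Z>90)
print('edge',cv2.fitLine(W[bl][:,:2].astype(np.float32),2,0,.01,.01).ravel(),W[bl][:,:2].min(0),W[bl][:,:2].max(0))
bs=b&(Z>7)&(Z<13)&(u<256+0*u)
# green/base boundary: base corners from non-green contour, ray on z=10
ng=((hsv[...,0]>45)&(hsv[...,0]<80)&(hsv[...,1]>100))
# red collar by two views
for n in('top','scene'):
    a=load(n)[0];h=cv2.cvtColor(a,cv2.COLOR_RGB2HSV);vv,uu=np.mgrid[:480,:640]
    B=((uu>245)&(uu<285)&(vv>115)&(vv<160)) if n=='top' else ((uu>275)&(uu<320)&(vv>255)&(vv<300))
    m=B&(h[...,1]>150)&((h[...,0]<6)|(h[...,0]>174)); P=cloud(n)[m]; print(n,m.sum(),uu[m].mean(),vv[m].mean(),np.nanpercentile(P[:,2],[5,25,50,75,95]).round(1),np.nanmedian(P,0).round(1))
    if n=='scene': print(np.c_[uu[m],vv[m],P.round(0)][::6])
# post top / base
P=W[(u>245)&(u<285)&(v>110)&(v<135)&(Z>165)]; print('post',len(P),P.mean(0) if len(P) else 0, P[:,2].max() if len(P) else 0)
yaw=-9.8; plan([471.2,322.3,130],yaw); plan([471.2,322.3,3+73],yaw)
E
```

```text
core ((649.7670288085938, -76.62881469726562), (111.04639434814453, 45.812461853027344), 9.746949195861816)
edge [ 9.8687077e-01  1.6151181e-01  6.4231055e+02 -3.1397873e+01] [584.05590978 -41.5778035 ] [698.70419632 -21.93876406]
top 60 263.03333333333336 135.98333333333332 [142.1 144.4 145.4 146.1 148.7] [701.9 127.8 145.4]
scene 81 294.641975308642 278.04938271604937 [141.3 144.2 145.2 146.  147.9] [712.3 133.4 145.2]
[[304. 271. 679. 123. 142.]
 [302. 273. 687. 128. 144.]
 [290. 275. 710. 120. 145.]
 [289. 276. 714. 122. 145.]
 [299. 276. 695. 129. 141.]
 [297. 277. 705. 136. 147.]
 [292. 278. 713. 131. 145.]
 [290. 279. 717. 130. 144.]
 [296. 279. 709. 138. 146.]
 [292. 280. 717. 136. 146.]
 [298. 280. 706. 141. 144.]
 [294. 281. 715. 141. 146.]
 [292. 282. 719. 140. 145.]
 [293. 283. 716. 138. 140.]]
post 46 [707.20361115 129.88536136 181.62481245] 191.30327367298025
shift [1.5166 0.7044 0.5952] turn [ 0.0006  0.     -0.0764] t 0.1 F [-0.1 -0.2  0. ] w 85.3 tcp [249.5 572.9 403.7] grip 0.0
shift [1.5165 0.7039 0.8652] turn [ 0.0006  0.     -0.0764] t 0.1 F [-0.1 -0.2  0. ] w 85.3 tcp [249.5 572.9 403.7] grip 0.0
```

Request:
{"fn": "carry_out", "kwargs": {
  "rows": [
    [0.25,0.12,0,0,0,-0.04,1],
    [0.5,0.24,0.1,0.0006,0,-0.0764,1],
    [0.75,0.36,0.2,0.0006,0,-0.0764,1],
    [1.0,0.47,0.3,0.0006,0,-0.0764,1],
    [1.0,0.47,0.3,0.0006,0,-0.0764,1]
  ]
}}

```text
clock: 0.72
position: [396.9, 403.8, 342.4]
ee_rot: [0.996, -0.088, -0.001, 0.001]
contact_force: [0.6, 1.0, -0.3]
gripper_width: 85.1
grasp_force: 0.0
```

```bash
python3 -c "
from h import *
plan([471.2,322.3,135],-9.8)"
```

```text
shift [0.4378 0.3352 0.2624] turn [ 0.001   0.0006 -0.0016] t 0.725 F [ 0.6  1.  -0.3] w 85.1 tcp [396.9 403.8 342.4] grip 0.0
```

Request:
{"fn": "carry_out", "kwargs": {
  "rows": [
    [0.22,0.17,0.13,0.001,0.0006,-0.0016,1],
    [0.4378,0.3352,0.2624,0.001,0.0006,-0.0016,1],
    [0.4378,0.3352,0.2624,0.001,0.0006,-0.0016,1],
    [0.4378,0.3352,0.2624,0.001,0.0006,-0.0016,1],
    [0.4378,0.3352,0.2624,0.001,0.0006,-0.0016,1]
  ]
}}

```text
clock: 1.35
position: [469.8, 327.4, 293.1]
ee_rot: [0.997, -0.082, 0.002, -0.003]
contact_force: [0.3, 0.6, 0.8]
gripper_width: 85.2
grasp_force: 0.0
```

```bash
python3 -c "
from h import *
plan([471.2,322.3,76],-9.8)
im,d=grab('scene');cv2.imwrite('pics/s1.png',cv2.resize(im[200:380,340:580],(800,600))[...,::-1])"
```

```text
shift [0.0101 0.0263 0.3103] turn [-0.0022 -0.001   0.0023] t 1.35 F [0.3 0.6 0.8] w 85.2 tcp [469.8 327.4 293.1] grip 0.0
```

View pics/s1.png

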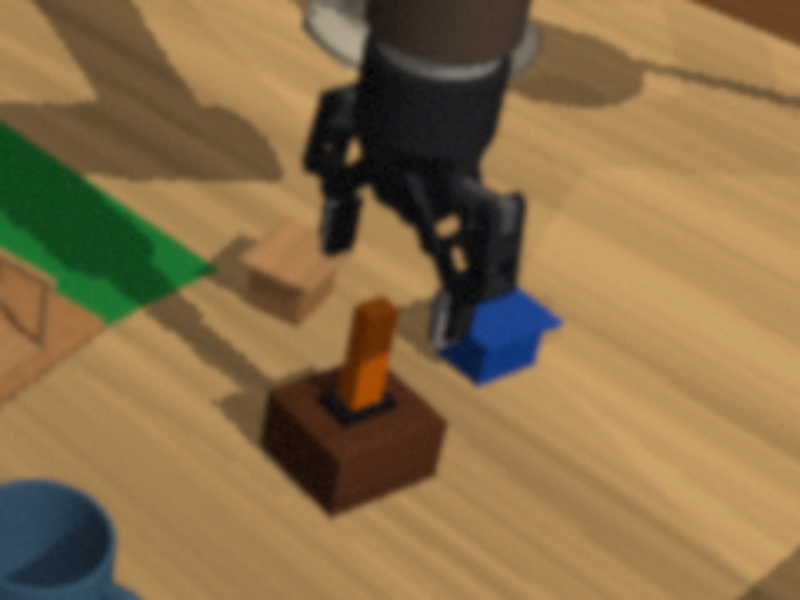

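The open gripper straddles the orange handle, which shows at crop (370,350), with the fingers above it. Going down.

Request:
{"fn": "carry_out", "kwargs": {
  "rows": [
    [0.0,0.003,0,0,0,0,1],
    [0.0,0.003,0.1,0,0,0,1],
    [0.0,0.003,0.2,0,0,0,1],
    [0.0,0.003,0.3,0,0,0,1],
    [0.0,0.003,0.3,0,0,0,1],
    [0.0,0.003,0.3,0,0,0,1]
  ]
}}

```text
clock: 2.15
position: [470.5, 326.3, 233.0]
ee_rot: [0.997, -0.082, 0.002, -0.003]
contact_force: [-0.1, -0.2, 0.4]
gripper_width: 85.8
grasp_force: 0.0
```

```bash
python3 -c "
from h import *
plan([471.2,322.3,76],-9.8)"
```

```text
shift [0.0066 0.0193 0.01  ] turn [-0.002  -0.001   0.0019] t 2.15 F [-0.1 -0.2  0.4] w 85.8 tcp [470.5 326.3 233. ] grip 0.0
```

Request:
{"fn": "carry_out", "kwargs": {
  "rows": [
    [0.0066,0.0193,0.01,-0.002,-0.001,0.0019,1],
    [0.0066,0.0193,0.01,-0.002,-0.001,0.0019,1],
    [0.0066,0.0193,0.01,-0.002,-0.001,0.0019,0],
    [0.0066,0.0193,0.01,-0.002,-0.001,0.0019,-0.4],
    [0.0066,0.0193,0.01,-0.002,-0.001,0.0019,-1],
    [0.0066,0.0193,0.01,-0.002,-0.001,0.0019,-1],
    [0.0066,0.0193,0.01,-0.002,-0.001,0.0019,-1],
    [0.0066,0.0193,0.01,-0.002,-0.001,0.0019,-1]
  ]
}}

```text
clock: 3.15
position: [471.1, 321.9, 230.3]
ee_rot: [0.996, -0.086, -0.0, 0.0]
contact_force: [-0.6, 0.7, 0.4]
gripper_width: 15.2
grasp_force: 58.5
```

```bash
python3 -c "
from h import *
plan([471.2,322.3,76],-9.8)"
```

```text
shift [ 0.     -0.0022 -0.0037] turn [ 0.0003  0.0002 -0.0002] t 3.15 F [-0.6  0.7  0.4] w 15.2 tcp [471.1 321.9 230.3] grip 58.5
```

Request:
{"fn": "carry_out", "kwargs": {
  "rows": [
    [0,0,-0.1,0,0,0,-1],
    [0,0,-0.25,0,0,0,-1],
    [0,0,-0.45,0,0,0,-1],
    [0,0,-0.66,0,0,0,-1],
    [0,0,-0.66,0,0,0,-1],
    [0,0,-0.66,0,0,0,-1]
  ]
}}

```text
clock: 3.9
position: [470.8, 321.5, 361.2]
ee_rot: [0.996, -0.086, -0.001, 0.001]
contact_force: [0.0, 0.2, -1.5]
gripper_width: 15.5
grasp_force: 58.5
```

```bash
python3 -c "
from h import *
R=Ro.from_euler('z',9.6,degrees=True).as_matrix();O=np.array([649.8,-76.6,0])+R@[0,95,0];print(O)
t=O+R@[0,-61.5,0];print(t)
plan([t[0],t[1],130],9.6,227.3)
plan([t[0],t[1],66],9.6,227.3)"
```

```text
[633.95696906  17.06962352   0.        ]
[644.21324699 -43.56913276   0.        ]
shift [1.1672 1.6497 0.0204] turn [ 0.0006  0.0009 -0.1082] t 3.9 F [ 0.   0.2 -1.5] w 15.5 tcp [470.8 321.5 361.2] grip 58.5
shift [1.168  1.6489 0.3404] turn [ 0.0006  0.0009 -0.1082] t 3.9 F [ 0.   0.2 -1.5] w 15.5 tcp [470.8 321.5 361.2] grip 58.5
```

Request:
{"fn": "carry_out", "kwargs": {
  "rows": [
    [0.08,0.11,0,0,0,0,-1],
    [0.21,0.3,0,0,0,-0.03,-1],
    [0.35,0.5,0,0,0,-0.06,-1],
    [0.49,0.7,0,0,0,-0.09,-1],
    [0.61,0.88,0,0,0,-0.1082,-1],
    [0.69,0.98,0,0,0,-0.1082,-1],
    [0.69,0.98,0,0,0,-0.1082,-1]
  ]
}}

```text
clock: 4.78
position: [573.9, 103.6, 360.0]
ee_rot: [0.997, 0.082, -0.003, 0.001]
contact_force: [-0.4, 0.6, -1.1]
gripper_width: 14.9
grasp_force: 58.5
```

```bash
python3 -c "
from h import *
plan([644.2,-43.6,130],9.6,227.3)"
```

```text
shift [0.2259 0.7837 0.0134] turn [ 0.0005  0.0018 -0.0008] t 4.775 F [-0.4  0.6 -1.1] w 14.9 tcp [573.9 103.6 360. ] grip 58.5
```

Request:
{"fn": "carry_out", "kwargs": {
  "rows": [
    [0.04,0.14,0,0,0,0,-1],
    [0.09,0.32,0,0,0.001,0,-1],
    [0.15,0.52,0,0,0.001,0,-1],
    [0.2,0.69,0,0,0.0018,0,-1],
    [0.222,0.77,0,0,0.0018,0,-1],
    [0.222,0.77,0,0,0.0018,0,-1],
    [0.222,0.77,0,0,0.0018,0,-1],
    [0.222,0.77,0,0,0.0018,0,-1]
  ]
}}

```text
clock: 5.78
position: [642.9, -38.0, 362.4]
ee_rot: [0.996, 0.085, 0.002, 0.0]
contact_force: [-1.1, -0.1, -0.9]
gripper_width: 15.2
grasp_force: 58.6
```

Run:
```python
from h import *
plan([644.2,-43.6,130],9.6,227.3)
plan([644.2,-43.6,66],9.6,227.3)
for n in('top','scene'): grab(n)
a=load('top')[0][120:270,270:470];b=load('scene')[0][170:320,200:400]
cv2.imwrite('pics/c2.png',np.vstack([cv2.resize(a,(400,300)),cv2.resize(b,(400,300))])[...,::-1])
# roof edge now + steel blade location
W=cloud('scene');h=cv2.cvtColor(load('scene')[0],cv2.COLOR_RGB2HSV);Z=W[...,2]
m=(h[...,0]<16)&(h[...,1]>190)&(Z>150)&(Z<270)&(abs(W[...,0]-644)<60)&(abs(W[...,1]+44)<60)
print(m.sum(),np.nanmedian(W[m],0) if m.any() else 0)
m=(Z>131)&(Z<172)&(abs(W[...,0]-644)<30)&(abs(W[...,1]+44)<30);P=W[m];print(len(P),P.mean(0),P.min(0),P.max(0))
```

```text
shift [0.0015 0.0286 0.0255] turn [ 0.0002 -0.0013  0.0007] t 5.775 F [-1.1 -0.1 -0.9] w 15.2 tcp [642.9 -38.  362.4] grip 58.6
shift [2.000e-04 2.840e-02 3.455e-01] turn [ 0.0002 -0.0013  0.0007] t 5.775 F [-1.1 -0.1 -0.9] w 15.2 tcp [642.9 -38.  362.4] grip 58.6
136 [655.26837103 -35.52971418 227.06321806]
110 [646.19539752 -36.905881   153.8122436 ] [633.44660656 -41.12450488 135.70114835] [657.19859888 -30.75238332 171.90282078]
```

View pics/c2.png

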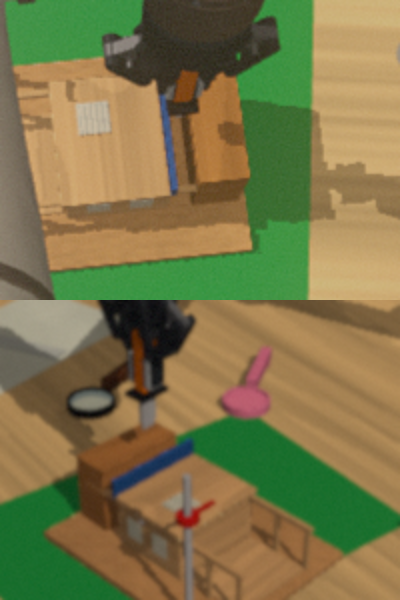

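The blade hangs upright above the slot, about 5 mm towards the roof side (crop (148,410) in the scene view). I'll correct that, then go down.

Request:
{"fn": "carry_out", "kwargs": {
  "rows": [
    [0.0015,0.0286,0.0,0,-0.0013,0.0007,-1],
    [0.0015,0.0286,0.0255,0,-0.0013,0.0007,-1],
    [0.0015,0.0286,0.0255,0,-0.0013,0.0007,-1],
    [0.0015,0.0286,0.0255,0,-0.0013,0.0007,-1]
  ]
}}

```text
clock: 6.38
position: [644.5, -44.8, 357.0]
ee_rot: [0.997, 0.083, -0.0, 0.0]
contact_force: [0.1, -0.2, -0.7]
gripper_width: 15.3
grasp_force: 58.6
```

```bash
python3 -c "
from h import *
plan([644.2,-44,66],9.6,227.3)"
```

```text
shift [-0.0009 -0.0046  0.3187] turn [ 0.0003  0.     -0.0005] t 6.375 F [ 0.1 -0.2 -0.7] w 15.3 tcp [644.5 -44.8 357. ] grip 58.6
```

Request:
{"fn": "carry_out", "kwargs": {
  "rows": [
    [0,-0.002,0.06,0,0,0,-1],
    [0,-0.002,0.13,0,0,0,-1],
    [0,-0.002,0.2,0,0,0,-1],
    [0,-0.002,0.27,0,0,0,-1],
    [0,-0.002,0.32,0,0,0,-1],
    [0,-0.002,0.32,0,0,0,-1],
    [0,-0.002,0.32,0,0,0,-1]
  ]
}}

```text
clock: 7.25
position: [644.8, -44.4, 293.7]
ee_rot: [0.997, 0.083, 0.001, 0.001]
contact_force: [-0.0, 0.0, -0.6]
gripper_width: 15.3
grasp_force: 58.6
```

```bash
python3 -c "
from h import *
R=Ro.from_euler('z',9.6,degrees=True).as_matrix();O=np.array([633.96,17.07,0])
for y in(-57,-50,-40,-10,27,31): print(y);plan([*(O+R@[0,y,0])[:2],66],9.6,227.3)"
```

```text
-57
shift [-0.002  -0.0271  0.0018] turn [ 0.0004 -0.0004 -0.0004] t 7.25 F [-0.   0.  -0.6] w 15.3 tcp [644.8 -44.4 293.7] grip 58.6
-50
shift [-0.002  -0.0621  0.0018] turn [ 0.0004 -0.0004 -0.0004] t 7.25 F [-0.   0.  -0.6] w 15.3 tcp [644.8 -44.4 293.7] grip 58.6
-40
shift [-0.0021 -0.1121  0.0017] turn [ 0.0004 -0.0004 -0.0004] t 7.25 F [-0.   0.  -0.6] w 15.3 tcp [644.8 -44.4 293.7] grip 58.6
-10
shift [-0.0023 -0.2621  0.0015] turn [ 0.0004 -0.0004 -0.0004] t 7.25 F [-0.   0.  -0.6] w 15.3 tcp [644.8 -44.4 293.7] grip 58.6
27
shift [-0.0025 -0.4471  0.0013] turn [ 0.0004 -0.0004 -0.0004] t 7.25 F [-0.   0.  -0.6] w 15.3 tcp [644.8 -44.4 293.7] grip 58.6
31
shift [-0.0026 -0.4671  0.0013] turn [ 0.0004 -0.0004 -0.0004] t 7.25 F [-0.   0.  -0.6] w 15.3 tcp [644.8 -44.4 293.7] grip 58.6
```

Request:
{"fn": "carry_out", "kwargs": {
  "rows": [
    [0,-0.02,0,0,0,0,-1],
    [0,-0.035,0,0,0,0,-1],
    [0,-0.045,0,0,0,0,-1],
    [0,-0.055,0,0,0,0,-1],
    [0,-0.065,0,0,0,0,-1],
    [0,-0.075,0,0,0,0,-1],
    [0,-0.085,0,0,0,0,-1],
    [0,-0.095,0,0,0,0,-1],
    [0,-0.105,0,0,0,0,-1],
    [0,-0.115,0,0,0,0,-1],
    [0,-0.12,0,0,0,0,-1],
    [0,-0.12,0,0,0,0,-1]
  ]
}}

```text
clock: 8.75
position: [640.4, -20.3, 293.0]
ee_rot: [0.997, 0.083, 0.0, 0.0]
contact_force: [1.1, -0.5, 0.2]
gripper_width: 15.1
grasp_force: 59.2
```

```bash
python3 -c "
from h import *
R=Ro.from_euler('z',9.6,degrees=True).as_matrix();O=np.array([633.96,17.07,0])
for y in(20,27,31): print(y);plan([*(O+R@[0,y,0])[:2],66],9.6,227.3)"
```

```text
20
shift [-0.0011 -0.2898 -0.0015] turn [ 0.0001 -0.     -0.0004] t 8.75 F [ 1.1 -0.5  0.2] w 15.1 tcp [640.4 -20.3 293. ] grip 59.2
27
shift [-0.0011 -0.3248 -0.0015] turn [ 0.0001 -0.     -0.0004] t 8.75 F [ 1.1 -0.5  0.2] w 15.1 tcp [640.4 -20.3 293. ] grip 59.2
31
shift [-0.0011 -0.3448 -0.0015] turn [ 0.0001 -0.     -0.0004] t 8.75 F [ 1.1 -0.5  0.2] w 15.1 tcp [640.4 -20.3 293. ] grip 59.2
```

Request:
{"fn": "carry_out", "kwargs": {
  "rows": [
    [0,-0.03,0,0,0,0,-1],
    [0,-0.06,0,0,0,0,-1],
    [0,-0.09,0,0,0,0,-1],
    [0,-0.12,0,0,0,0,-1],
    [0,-0.15,0,0,0,0,-1],
    [0,-0.18,0,0,0,0,-1],
    [0,-0.21,0,0,0,0,-1],
    [0,-0.24,0,0,0,0,-1],
    [0,-0.27,0,0,0,0,-1],
    [0,-0.295,0,0,0,0,-1],
    [0,-0.315,0,0,0,0,-1],
    [0,-0.325,0,0,0,0,-1]
  ]
}}

```text
clock: 10.25
position: [629.7, 43.6, 293.1]
ee_rot: [0.997, 0.083, 0.0, 0.0]
contact_force: [1.0, -2.3, -1.7]
gripper_width: 15.4
grasp_force: 59.1
```

Run:
```python
from h import *
R=Ro.from_euler('z',9.6,degrees=True).as_matrix();O=np.array([633.96,17.07,0])
for y in(27,30): print(y);plan([*(O+R@[0,y,0])[:2],66],9.6,227.3)
for n in('scene','top'):
    grab(n);h=cv2.cvtColor(load(n)[0],cv2.COLOR_RGB2HSV);W=cloud(n);H=(W-O)@R
    m=(h[...,0]>100)&(h[...,0]<130)&(h[...,1]>120)&(abs(H[...,0])<65)&(abs(H[...,1])<60)&(H[...,2]>85)&(H[...,2]<100);print(n,m.sum(),np.median(H[m],0),H[m].min(0),H[m].max(0))
```

```text
27
shift [-0.0011 -0.0005 -0.0009] turn [ 0.0003 -0.     -0.0004] t 10.25 F [ 1.  -2.3 -1.7] w 15.4 tcp [629.7  43.6 293.1] grip 59.1
30
shift [-0.0011 -0.0155 -0.001 ] turn [ 0.0003 -0.     -0.0004] t 10.25 F [ 1.  -2.3 -1.7] w 15.4 tcp [629.7  43.6 293.1] grip 59.1
scene 144 [-6.69086898 33.96164532 91.72431304] [-57.24494715  29.81681432  85.04326798] [62.35417222 36.90139455 96.71058386]
top 26 [-34.86065381  32.6752244   94.51155829] [-58.55402832  31.78695276  91.44183723] [-16.54790824  33.72719537  96.7406915 ]
```

Request:
{"fn": "carry_out", "kwargs": {
  "rows": [
    [0,-0.004,0,0,0,0,-1],
    [0,-0.008,0,0,0,0,-1],
    [0,-0.012,0,0,0,0,-1],
    [0,-0.012,0,0,0,0,-1]
  ]
}}

```text
clock: 10.85
position: [629.3, 45.7, 293.2]
ee_rot: [0.997, 0.083, 0.0, 0.0]
contact_force: [-0.1, -2.0, -0.2]
gripper_width: 15.8
grasp_force: 59.1
```

Request:
{"fn": "carry_out", "kwargs": {
  "rows": [
    [0,0.04,0,0,0,0,-1],
    [0,0.08,0,0,0,0,-1],
    [0,0.08,-0.05,0,0,0,-1],
    [0,0.08,-0.2,0,0,0,-1],
    [0,0.08,-0.36,0,0,0,-1],
    [0,0.08,-0.36,0,0,0,-1]
  ]
}}

```text
clock: 11.6
position: [632.6, 30.0, 369.3]
ee_rot: [0.997, 0.083, 0.004, -0.0]
contact_force: [0.3, 0.4, -1.1]
gripper_width: 15.4
grasp_force: 59.2
```

Run:
```python
from h import *
plan([471.1,321.9,130],-9.8,227.3)
```

```text
shift [-0.5553 -1.5729  0.0544] turn [-0.0003 -0.0026  0.1074] t 11.6 F [ 0.3  0.4 -1.1] w 15.4 tcp [632.6  30.  369.3] grip 59.2
```

Request:
{"fn": "carry_out", "kwargs": {
  "rows": [
    [-0.05,-0.13,0,0,0,0,-1],
    [-0.11,-0.31,0,0,0,0.03,-1],
    [-0.18,-0.51,0,0,-0.002,0.06,-1],
    [-0.25,-0.7,0,0,-0.002,0.09,-1],
    [-0.31,-0.87,0,0,-0.0026,0.1074,-1],
    [-0.345,-0.97,0,0,-0.0026,0.1074,-1],
    [-0.345,-0.97,0,0,-0.0026,0.1074,-1]
  ]
}}

```text
clock: 12.48
position: [531.1, 211.0, 364.5]
ee_rot: [0.996, -0.084, -0.004, 0.001]
contact_force: [-0.3, 0.1, -0.2]
gripper_width: 15.4
grasp_force: 59.2
```

Run:
```python
from h import *
plan([471.1,321.9,120],-9.8,227.3)
```

```text
shift [-0.3882 -0.4963  0.0881] turn [0.0008 0.0027 0.0006] t 12.475 F [-0.3  0.1 -0.2] w 15.4 tcp [531.1 211.  364.5] grip 59.2
```

Request:
{"fn": "carry_out", "kwargs": {
  "rows": [
    [-0.1,-0.13,0.02,0,0.001,0,-1],
    [-0.21,-0.28,0.04,0,0.002,0.0006,-1],
    [-0.31,-0.4,0.06,0,0.002,0.0006,-1],
    [-0.375,-0.485,0.08,0,0.002,0.0006,-1],
    [-0.385,-0.494,0.088,0,0.002,0.0006,-1],
    [-0.385,-0.494,0.088,0,0.002,0.0006,-1],
    [-0.385,-0.494,0.088,0,0.002,0.0006,-1],
    [-0.385,-0.494,0.088,0,0.002,0.0006,-1]
  ]
}}

```text
clock: 13.48
position: [473.1, 319.8, 347.9]
ee_rot: [0.996, -0.087, -0.001, 0.001]
contact_force: [1.1, -0.5, -0.4]
gripper_width: 15.4
grasp_force: 59.2
```

Run:
```python
from h import *
plan([471.1,321.9,60],-9.8,227.3)
```

```text
shift [-0.0113 -0.0092  0.303 ] turn [ 0.0006  0.0003 -0.001 ] t 13.475 F [ 1.1 -0.5 -0.4] w 15.4 tcp [473.1 319.8 347.9] grip 59.2
```

Request:
{"fn": "carry_out", "kwargs": {
  "rows": [
    [-0.01,-0.009,0.08,0.0006,0.0003,-0.001,-1],
    [-0.01,-0.009,0.18,0.0006,0.0003,-0.001,-1],
    [-0.01,-0.009,0.26,0.0006,0.0003,-0.001,-1],
    [-0.01,-0.009,0.3,0.0006,0.0003,-0.001,-1],
    [-0.01,-0.009,0.3,0.0006,0.0003,-0.001,-1],
    [-0.01,-0.009,0.3,0.0006,0.0003,-0.001,-1]
  ]
}}

```text
clock: 14.22
position: [471.2, 322.6, 288.4]
ee_rot: [0.996, -0.085, 0.0, -0.0]
contact_force: [0.3, 0.5, -1.2]
gripper_width: 15.8
grasp_force: 59.2
```

Run:
```python
from h import *
plan([471.1,321.9,4],-9.8,227.3)
grab('scene');W=cloud('scene');h=cv2.cvtColor(load('scene')[0],cv2.COLOR_RGB2HSV)
L=(W-[471.1,321.9,0])@Ro.from_euler('z',-9.8,degrees=True).as_matrix();Z=W[...,2]
near=(abs(L[...,0])<20)&(abs(L[...,1])<20)
for lo,hi in((64,80),(82,98),(103,108)):
    m=near&(Z>lo)&(Z<hi);P=L[m];print(lo,len(P),P.min(0).round(1),P.max(0).round(1),P.mean(0).round(1))
```

```text
shift [-2.000e-04  3.900e-03  2.854e-01] turn [-0.0003 -0.0002  0.0003] t 14.225 F [ 0.3  0.5 -1.2] w 15.8 tcp [471.2 322.6 288.4] grip 59.2
64 50 [-8.9 -1.8 64.2] [13.7  5.9 79.1] [ 3.1  2.4 72.7]
82 38 [-8.8 -1.7 82. ] [13.7  5.5 92.2] [ 3.8  2.4 86.8]
103 39 [-17.6 -12.3 103.1] [ 19.5  14.4 107.8] [  4.9   8.  106.6]
```

Request:
{"fn": "carry_out", "kwargs": {
  "rows": [
    [0,0.002,0.05,0,0,0,-1],
    [0,0.002,0.1,0,0,0,-1],
    [0,0.002,0.15,0,0,0,-1],
    [0,0.002,0.2,0,0,0,-1],
    [0,0.002,0.24,0,0,0,-1],
    [0,0.002,0.27,0,0,0,-1],
    [0,0.002,0.284,0,0,0,-1],
    [0,0.002,0.284,0,0,0,-1],
    [0,0.002,0.284,0,0,0,-1]
  ]
}}

```text
clock: 15.4
position: [471.0, 322.1, 231.3]
ee_rot: [0.996, -0.085, 0.0, -0.0]
contact_force: [0.7, 0.2, -0.4]
gripper_width: 15.4
grasp_force: 59.2
```

Request:
{"fn": "carry_out", "kwargs": {
  "rows": [
    [0,0,0.003,0,0,0,-1],
    [0,0,0.003,0,0,0,-0.3],
    [0,0,0.003,0,0,0,0.5],
    [0,0,0.003,0,0,0,1],
    [0,0,0.003,0,0,0,1],
    [0,0,0.003,0,0,0,1],
    [0,0,0.003,0,0,0,1],
    [0,0,-0.1,0,0,0,1],
    [0,0,-0.35,0,0,0,1],
    [0,0,-0.6,0,0,0,1],
    [0,0,-0.85,0,0,0,1],
    [0,0,-0.85,0,0,0,1]
  ]
}}

```text
clock: 16.9
position: [471.4, 322.4, 406.0]
ee_rot: [0.996, -0.085, 0.003, -0.004]
contact_force: [0.7, 0.2, -0.3]
gripper_width: 85.7
grasp_force: 0.0
```

Run:
```python
from h import *
grab('scene');grab('top')
for n in('scene','top'):
    W=cloud(n);L=(W-[471.1,321.9,0])@Ro.from_euler('z',-9.8,degrees=True).as_matrix();Z=W[...,2]
    near=(abs(L[...,0])<25)&(abs(L[...,1])<25);h=cv2.cvtColor(load(n)[0],cv2.COLOR_RGB2HSV)
    m=near&(Z>60)&(Z<135)&(h[...,0]<16)&(h[...,1]>190);P=L[m];print(n,len(P),P.min(0).round(1),P.max(0).round(1),P.mean(0).round(1))
# loupe again
W=cloud('top');Z=W[...,2];v,u=np.mgrid[:480,:640]
m=(u>465)&(u<535)&(v>215)&(v<315)&(Z>20)&(Z<35);r=cv2.minAreaRect(W[m][:,:2].astype(np.float32));print(r,np.median(W[m],0))
a=np.radians(22.9);c=np.array([490.2,-341.9])+(82-52)*np.array([np.cos(a),np.sin(a)]);print('grasp',c)
plan([*c,120],22.9)
im=load('scene')[0];cv2.imwrite('pics/s3.png',np.vstack([cv2.resize(im[210:330,210:370],(480,360)),cv2.resize(im[270:360,400:520],(480,240*3//2//1-0))[:240]])[...,::-1])
```

```text
scene 352 [-9.6 -7.4 60.4] [ 14.9  10.2 123.6] [ 5.2  4.5 94.8]
top 116 [-11.   -9.3  60.3] [  9.6   7.  123.4] [-3.  -6.  98.1]
((490.2327575683594, -342.1652526855469), (99.69122314453125, 17.14455795288086), 22.874425888061523) [ 489.17969165 -341.6108364    27.23390538]
grasp [ 517.83556217 -330.2262815 ]
shift [0.7857 3.1733 0.6279] turn [-3.000e-04  1.000e-04 -1.815e-01] t 17.0 F [ 0.7 -0.3 -0.5] w 85.5 tcp [470.7 321.8 401.1] grip 0.0
```

View pics/s3.png

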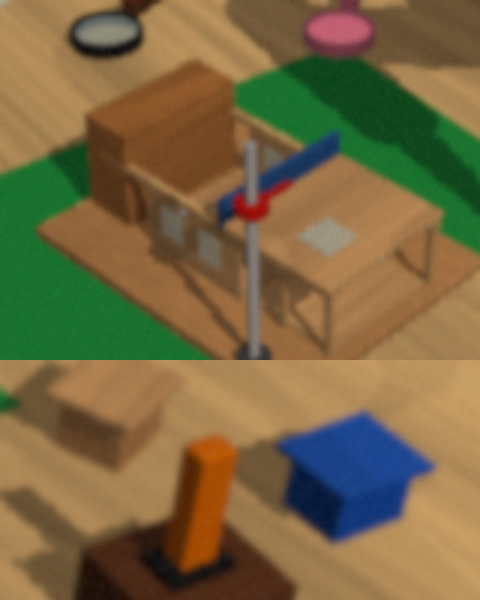

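The roof is open, with the blue edge near crop (280,175), and the tool sits upright with its collar on the block at (190,560). On to the lens.

Request:
{"fn": "carry_out", "kwargs": {
  "rows": [
    [0.06,0.2,0,0,0,-0.02,1],
    [0.12,0.45,0,0,0,-0.06,1],
    [0.18,0.72,0,0,0,-0.1,1],
    [0.25,1,0,0,0,-0.13,1]
  ]
}}

```text
clock: 17.5
position: [485.9, 114.8, 399.2]
ee_rot: [0.993, 0.121, -0.002, 0.001]
contact_force: [1.1, -0.8, 0.4]
gripper_width: 84.9
grasp_force: 0.0
```

Request:
{"fn": "carry_out", "kwargs": {
  "rows": [
    [0.16,0.25,0,0,0,-0.03,1],
    [0.32,0.5,0,0,0,-0.05,1],
    [0.48,0.75,0,0,0,-0.05,1],
    [0.6,0.98,0,0,0,-0.05,1]
  ]
}}

```text
clock: 18.0
position: [650.5, -47.3, 398.2]
ee_rot: [0.981, 0.196, -0.002, -0.0]
contact_force: [1.5, 0.3, 0.6]
gripper_width: 85.4
grasp_force: 0.0
```

Run:
```python
from h import *
plan([517.8,-330.2,120],22.9)
```

```text
shift [-1.1536  1.0512  0.6199] turn [-0.0004  0.0014 -0.0016] t 18.0 F [1.5 0.3 0.6] w 85.4 tcp [650.5 -47.3 398.2] grip 0.0
```

Request:
{"fn": "carry_out", "kwargs": {
  "rows": [
    [-0.1,0.1,0,0,0,0,1],
    [-0.28,0.27,0,0,0,0,1],
    [-0.48,0.46,0.0,0,0,0,1],
    [-0.68,0.65,0,0,0,0,1],
    [-0.85,0.83,0.1,0,0,0,1],
    [-0.98,0.94,0.2,0,0,0,1],
    [-1,0.96,0.3,0,0,0,1],
    [-1,0.96,0.3,0,0,0,1]
  ]
}}

```text
clock: 19.0
position: [537.5, -300.3, 337.4]
ee_rot: [0.981, 0.196, -0.003, -0.002]
contact_force: [-0.3, -0.1, -0.5]
gripper_width: 85.3
grasp_force: 0.0
```

Run:
```python
from h import *
plan([517.8,-330.2,80],22.9)
```

```text
shift [-0.145   0.1027  0.5124] turn [-0.0016  0.0019 -0.0019] t 19.0 F [-0.3 -0.1 -0.5] w 85.3 tcp [ 537.5 -300.3  337.4] grip 0.0
```

Request:
{"fn": "carry_out", "kwargs": {
  "rows": [
    [-0.07,0.05,0.15,-0.001,0.001,-0.0015,1],
    [-0.14,0.1,0.3,-0.001,0.001,-0.0015,1],
    [-0.14,0.1,0.45,-0.001,0.001,-0.0015,1],
    [-0.14,0.1,0.51,-0.001,0.001,-0.0015,1],
    [-0.14,0.1,0.51,-0.001,0.001,-0.0015,1],
    [-0.14,0.1,0.51,-0.001,0.001,-0.0015,1]
  ]
}}

```text
clock: 19.75
position: [521.2, -329.0, 240.4]
ee_rot: [0.98, 0.199, 0.003, 0.002]
contact_force: [-0.4, 0.3, -0.1]
gripper_width: 85.5
grasp_force: 0.0
```

Run:
```python
from h import *
plan([517.8,-330.2,22.5],22.9)
grab('top');im=load('top')[0];W=cloud('top');Z=W[...,2]
R=Ro.from_euler('z',9.6,degrees=True).as_matrix();H=(W-[633.96,17.07,0])@R
m=(abs(H[...,0])<52)&(H[...,1]>-46)&(H[...,1]<25)&(Z<36)&(Z>5)
hs=cv2.cvtColor(im,cv2.COLOR_RGB2HSV)
hi=m&(Z>15);P=H[hi];print(len(P))
for lo,h2 in((14,18),(18,23),(23,28),(28,36)):
    k=m&(Z>lo)&(Z<h2)
    if k.any():print(lo,k.sum(),H[k].min(0).round(0),H[k].max(0).round(0),np.median(H[k],0).round(1))
cv2.imwrite('pics/t4.png',cv2.resize(im[120:270,230:430],(800,600),interpolation=cv2.INTER_CUBIC)[...,::-1])
```

```text
shift [-0.0194 -0.003   0.3145] turn [ 0.0016 -0.0014  0.0004] t 19.75 F [-0.4  0.3 -0.1] w 85.5 tcp [ 521.2 -329.   240.4] grip 0.0
361
14 148 [-36. -46.  14.] [52. 25. 18.] [  5.9 -13.6  15.1]
18 72 [-23. -46.  18.] [51. 24. 23.] [ 12.2 -21.7  20.5]
23 94 [-38. -46.  23.] [51. 22. 28.] [ 19.1 -21.   25.3]
28 115 [-37. -46.  28.] [51. 24. 36.] [ 26.9 -22.7  30.9]
```

View pics/t4.png

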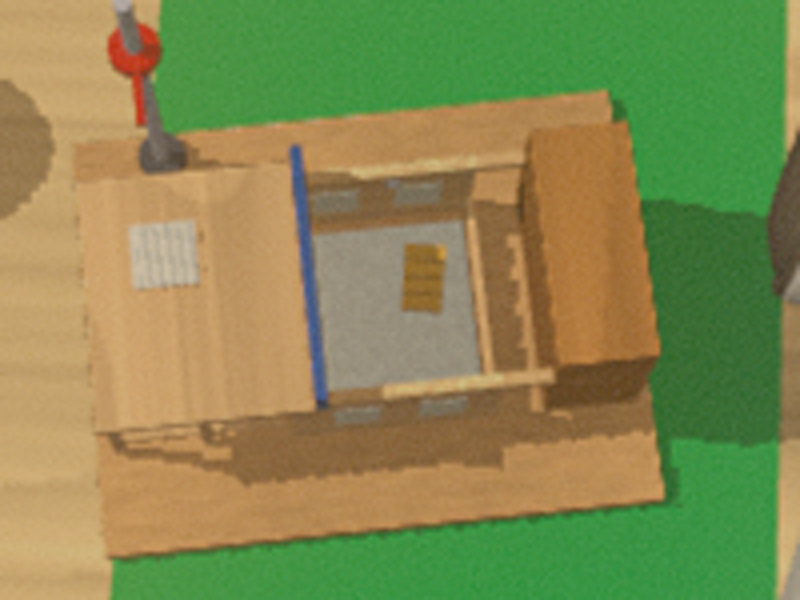

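The top view shows the brass stair at crop (424,279), full-image pixel (336,190), in the open room.

Request:
{"fn": "carry_out", "kwargs": {
  "rows": [
    [-0.01,-0.003,0.08,0.001,-0.001,0,1],
    [-0.015,-0.003,0.17,0.001,-0.001,0,1],
    [-0.015,-0.003,0.24,0.001,-0.001,0,1],
    [-0.015,-0.003,0.3,0.001,-0.001,0,1],
    [-0.015,-0.003,0.3,0.001,-0.001,0,1],
    [-0.015,-0.003,0.3,0.001,-0.001,0,1]
  ]
}}

```text
clock: 20.55
position: [517.9, -330.0, 179.3]
ee_rot: [0.98, 0.199, 0.0, 0.0]
contact_force: [0.0, -0.2, -0.2]
gripper_width: 85.6
grasp_force: 0.0
```

Run:
```python
from h import *
plan([517.8,-330.2,23],22.9)
im=load('top')[0];W=cloud('top');h=cv2.cvtColor(im,cv2.COLOR_RGB2HSV);v,u=np.mgrid[:480,:640]
m=(u>325)&(u<345)&(v>175)&(v<202)&(h[...,1]>150)&(h[...,0]>15)&(h[...,0]<35)
P=W[m];r=cv2.minAreaRect(P[:,:2].astype(np.float32));print(m.sum(),r,P.mean(0),np.percentile(P[:,2],[5,50,95]))
x,y,w,hh=cv2.boundingRect(m.astype(np.uint8));print(x,y,w,hh,onz('top',u[m].mean(),v[m].mean(),23))
```

```text
shift [-0.0009  0.0006  0.0067] turn [ 0.0002 -0.      0.0002] t 20.55 F [ 0.  -0.2 -0.2] w 85.6 tcp [ 517.9 -330.   179.3] grip 0.0
136 ((651.0543212890625, -1.3575544357299805), (17.093950271606445, 26.19553565979004), 87.69657897949219) [650.78268065  -1.32970522  24.34573865] [15.48845071 24.72962956 32.35240652]
331 181 10 16 [651.24236345  -1.34685058  23.        ]
```

Request:
{"fn": "carry_out", "kwargs": {
  "rows": [
    [0,0,0.006,0,0,0,1],
    [0,0,0.006,0,0,0,0.3],
    [0,0,0.006,0,0,0,-0.3],
    [0,0,0.006,0,0,0,-1],
    [0,0,0.006,0,0,0,-1],
    [0,0,0.006,0,0,0,-1],
    [0,0,0.006,0,0,0,-1],
    [0,0,0.006,0,0,0,-1]
  ]
}}

```text
clock: 21.55
position: [517.8, -329.9, 178.1]
ee_rot: [0.98, 0.199, 0.0, 0.0]
contact_force: [0.6, -0.0, 2.4]
gripper_width: 14.9
grasp_force: 60.1
```

Request:
{"fn": "carry_out", "kwargs": {
  "rows": [
    [0,0,-0.03,0,0,0,-1],
    [0,0,-0.1,0,0,0,-1],
    [0,0,-0.25,0,0,0,-1],
    [0,0,-0.45,0,0,0,-1],
    [0,0,-0.65,0,0,0,-1],
    [0,0,-0.85,0,0,0,-1],
    [0,0,-0.95,0,0,0,-1],
    [0,0,-0.95,0,0,0,-1],
    [0,0,-0.95,0,0,0,-1]
  ]
}}

```text
clock: 22.68
position: [517.2, -329.6, 366.8]
ee_rot: [0.98, 0.199, -0.001, -0.001]
contact_force: [-0.0, 0.4, -1.7]
gripper_width: 14.9
grasp_force: 59.7
```

```bash
cat > lens.py <<'E'
from h import *
# lens ring plane/centre from scene depth near expected place
s=arm.read_state();e=s['position']+Ro.from_quat(s['ee_rot']).apply([52,0,171]);print('expected lens',e.round(1))
for n in('top','scene'):
    grab(n);W=cloud(n);im=load(n)[0].astype(int)
    rr=np.hypot(W[...,0]-e[0],W[...,1]-e[1]);m=(rr<45)&(abs(W[...,2]-e[2])<18)&(np.hypot(W[...,0]-s['position'][0],W[...,1]-s['position'][1])>28)
    P=W[m]
    if len(P)<50: print(n,len(P));continue
    for _ in range(3):
        c=P.mean(0);nrm=np.linalg.svd(P-c)[2][2];nrm*=np.sign(nrm[2]);k=abs((P-c)@nrm);P=P[k<max(3,2*k.std())]
    r=cv2.minEnclosingCircle(P[:,:2].astype(np.float32));print(n,len(P),'centroid',c.round(1),'circle',r,'tilt deg',np.degrees(np.arccos(nrm[2])).round(1),nrm.round(3))
E
python3 lens.py
python3 - <<'E'
from h import *
a=np.radians(22.9);plan([651-52*np.cos(a),-1.3-52*np.sin(a),142.7],22.9,171.1)
E
```

```text
expected lens [ 564.7 -309.2  195.7]
top 23
scene 211 centroid [ 568.9 -308.5  197.9] circle ((568.313232421875, -307.5973815917969), 35.76015853881836) tilt deg 2.4 [0.011 0.041 0.999]
shift [ 0.9954 -1.2519  0.2623] turn [-0.0007  0.0008  0.0001] t 22.775 F [ 0.7  0.2 -1.1] w 14.8 tcp [ 517.4 -329.7  366.2] grip 59.7
```

Request:
{"fn": "carry_out", "kwargs": {
  "rows": [
    [0.04,-0.05,0,0,0,0,-1],
    [0.12,-0.15,0,0,0,0,-1],
    [0.24,-0.3,0,0,0,0,-1],
    [0.36,-0.46,0,0,0,0,-1],
    [0.48,-0.61,0,0,0,0,-1],
    [0.6,-0.76,0,0,0,0,-1],
    [0.7,-0.88,0,0,0,0,-1],
    [0.75,-0.95,0,0,0,0,-1],
    [0.77,-0.97,0,0,0,0,-1],
    [0.77,-0.97,0,0,0,0,-1]
  ]
}}

```text
clock: 24.02
position: [583.9, -91.4, 367.6]
ee_rot: [0.98, 0.199, -0.0, 0.0]
contact_force: [-0.9, 0.2, -1.2]
gripper_width: 14.6
grasp_force: 59.7
```

Run:
```python
from h import *
a=np.radians(22.9);plan([651-52*np.cos(a),-1.3-52*np.sin(a),160],22.9,171.1)
```

```text
shift [ 0.2246 -0.2844  0.1822] turn [-0.      0.0003  0.0001] t 24.025 F [-0.9  0.2 -1.2] w 14.6 tcp [583.9 -91.4 367.6] grip 59.7
```

Request:
{"fn": "carry_out", "kwargs": {
  "rows": [
    [0.06,-0.08,0,0,0,0,-1],
    [0.13,-0.17,0,0,0,0,-1],
    [0.19,-0.24,0,0,0,0,-1],
    [0.222,-0.281,0.06,0,0,0,-1],
    [0.222,-0.281,0.12,0,0,0,-1],
    [0.222,-0.281,0.17,0,0,0,-1],
    [0.222,-0.281,0.18,0,0,0,-1],
    [0.222,-0.281,0.18,0,0,0,-1],
    [0.222,-0.281,0.18,0,0,0,-1]
  ]
}}

```text
clock: 25.15
position: [603.1, -22.4, 332.2]
ee_rot: [0.98, 0.198, 0.0, 0.0]
contact_force: [-0.6, -0.5, -0.8]
gripper_width: 15.1
grasp_force: 59.7
```

```bash
python3 lens.py
python3 - <<'E'
from h import *
a=np.radians(22.9);plan([651-52*np.cos(a),-1.3-52*np.sin(a),142.7],22.9,171.1)
# red collar: rows extent along the post column in scene, onto vertical post surface
for n,O in(('scene',(707.7,130.4)),):
    im=load(n)[0];h=cv2.cvtColor(im,cv2.COLOR_RGB2HSV);v,u=np.mgrid[:480,:640]
    m=(u>275)&(u<320)&(v>255)&(v<300)&(h[...,1]>150)&((h[...,0]<8)|(h[...,0]>172))
    for c in range(288,306): 
        q=v[m&(u==c)]
        if len(q): print(c,q.min(),q.max(),end=' | ')
    # project collar bottom-front & top-back for centre heights
    K,T=load(n)[2:];
    def pr(p):
        q=np.linalg.inv(T)@[*p,1];return K[0,0]*q[0]/-q[2]+K[0,2],K[1,1]*-q[1]/-q[2]+K[1,2]
    f=T[:2,3]-O;f=f/np.linalg.norm(f)
    print()
    for zc in(139,141,143,145): print(zc,'bottom front',np.round(pr([O[0]+12*f[0],O[1]+12*f[1],zc-4]),1),'top back',np.round(pr([O[0]-12*f[0],O[1]-12*f[1],zc+4]),1))
E
```

```text
expected lens [651.1  -2.2 161.3]
top 129 centroid [647.1  22.6 165. ] circle ((644.7899169921875, 19.377002716064453), 18.046703338623047) tilt deg 19.2 [-0.006 -0.328  0.945]
scene 383 centroid [654.   -2.  164.1] circle ((654.5921020507812, -1.3822650909423828), 35.2900505065918) tilt deg 1.4 [0.01  0.022 1.   ]
shift [ 0.0017 -0.0034  0.0922] turn [ 0.0001 -0.0002  0.0001] t 25.25 F [-0.2  0.8 -0.5] w 14.8 tcp [603.  -22.3 332.2] grip 59.7
288 276 281 | 289 275 281 | 290 275 282 | 291 276 283 | 292 278 283 | 293 279 283 | 294 279 283 | 295 278 283 | 296 275 283 | 297 274 282 | 298 274 281 | 299 274 280 | 300 273 275 | 301 273 274 | 302 272 274 | 303 271 273 | 304 271 273 | 305 271 272 | 
139 bottom front [294.3 285.2] top back [294.1 274.2]
141 bottom front [294.3 284.4] top back [294.1 273.4]
143 bottom front [294.2 283.6] top back [294.  272.6]
145 bottom front [294.2 282.7] top back [294.  271.7]
```

Request:
{"fn": "carry_out", "kwargs": {
  "rows": [
    [0,-0.003,0.02,0,0,0,-1],
    [0,-0.003,0.045,0,0,0,-1],
    [-0.003,-0.003,0.07,0,0,0,-1],
    [-0.003,-0.003,0.085,0,0,0,-1],
    [-0.003,-0.003,0.092,0,0,0,-1],
    [-0.003,-0.003,0.092,0,0,0,-1],
    [-0.003,-0.003,0.092,0,0,0,-1],
    [-0.003,-0.003,0.092,0,0,0,-1],
    [-0.003,-0.003,0.092,0,0,0,-1]
  ]
}}

```text
clock: 26.38
position: [602.2, -21.8, 313.4]
ee_rot: [0.98, 0.199, -0.0, 0.0]
contact_force: [-0.3, -0.1, -0.8]
gripper_width: 14.8
grasp_force: 59.7
```

```bash
python3 lens.py
python3 - <<'E'
from h import *
a=np.radians(22.9);plan([651-52*np.cos(a),-1.3-52*np.sin(a),142.7],22.9,171.1)
im=load('scene')[0];cv2.imwrite('pics/s5.png',cv2.resize(im[170:350,200:440],(800,600))[...,::-1])
E
```

```text
expected lens [650.   -1.6 142.4]
top 113 centroid [644.8  23.5 146.2] circle ((643.118896484375, 20.8367919921875), 16.622655868530273) tilt deg 19.1 [ 0.055 -0.322  0.945]
scene 394 centroid [653.7  -0.9 145.4] circle ((653.3045654296875, -1.5214334726333618), 34.60884094238281) tilt deg 1.3 [0.006 0.022 1.   ]
shift [ 0.005   0.0003 -0.0021] turn [0.     0.0001 0.0001] t 26.475 F [ 0.9 -0.7 -0.9] w 14.9 tcp [602.2 -21.9 313.4] grip 59.7
```

View pics/s5.png

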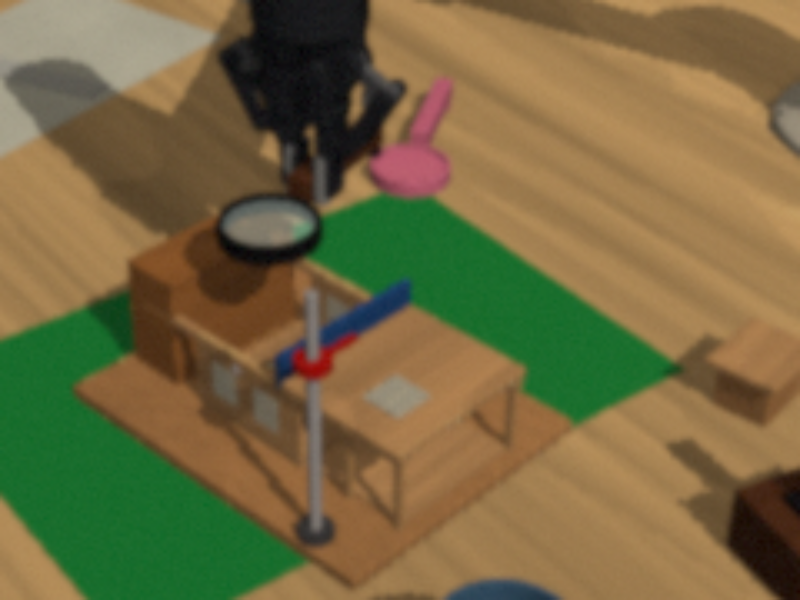

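The lens is held level at crop (270,230), over the open room and level with the red mark. All values are within tolerance, so I'm handing in.

```bash
python3 -c "
from bench import arm
print(arm.job_done())"
```

```text
the job is handed in; nothing more can be done
None
```

I handed the job in at about 26 s: the roof is open to about 84 mm, the tool is back upright in its block, and the lens is held level and still over the stair at the red mark's height (about 142.4 mm); the hand-in returned no verdict.

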